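Unload the cylinder test booth

TASK

The small cylinder in the test booth has passed: slide the booth's front sash up until its friction brake holds it by itself, reach in under it, and stand the cylinder upright in the shallow tray with the two finished ones. Then lower the sash all the way shut, guiding it down rather than letting it drop, and leave the other things as they are.

Things in the scene. Friction and masses are not known exactly. Their poses are not given: they have to be found in the camera images.
- booth: Fixed bench-top test booth: grey base, back and roof, clear sides, 270 deep (x) x 310 wide (y) x 245 mm high; two sloping guides at its sides rise to 430 mm. Origin: centre of the underside, on the bench; +x points into the booth, away from its front, z up. Side walls stand 302 mm apart; the roof (237 to 245 mm high) begins 29 mm behind the origin, a manifold on the back wall 92 mm behind it.
- sill (a point): Middle of the front sill's top, 110 mm in front of the booth's origin, 22 mm above the bench; booth's axes. From here the plane of the sash leans back 30 degrees from the vertical: the sash slides up along (0.5, 0, 0.866) in the booth's axes.
- pad (a point): Top of the 100 x 100 mm rubber pad on the booth's floor on which the cylinder stands, 15 mm above the bench, over the booth's origin; the cylinder stands within 30 mm of its middle.
- brake (a point): Midway between the two black brake housings high on the guides (405 mm up the slope from the sill). Spring-loaded friction shoes in them press on the side edges of the sash only when its top has passed between them.
- sash (a joint): How far the clear framed sash (270 wide x 240 long x 14 mm, about 0.45 kg) is slid up its guides, m along the slope: 0 shut, 0.215 upper stop. Let go below 0.15 it falls shut; from about 0.16 the brake holds it. Lifting takes 5 N, up to 15 N in the brake; pushing down out of it 3 to 9 N. At 0.205 its lower edge is 200 mm above the bench: room for a hand tilted 30 to 45 degrees, not an upright one.
- sash_handle (a point): Middle of the dark round pull bar on the sash: 13 mm thick, straight for 104 mm, its axis 56 mm out from the plane of the sash (42 mm clear gap) and 40 mm up from its lower edge. Moves with the sash; axes of the sash: y along the bar, z up the slope, -x outwards. It can be pinched from above with one finger before and one behind it.
- cyl_mid (a point): Centre of the body of the cylinder that stands in the booth: square aluminium body 52 x 52 mm, 62 mm high, with a 16 mm rod standing up from its middle to 106 mm in all; 0.45 kg. The point lies on its axis, 31 mm above its underside; z is up the rod, x and y square to the flat sides.
- tray: Shallow loose grey sheet tray, 230 (x) x 180 (y) x 24 mm, rim 27 mm high, walls 3 mm, floor 3 mm thick, 1.5 kg. Origin: centre of the underside. The two finished cylinders stand in its +x half (the side away from the robot), so its -x half is free. To its right, at the bench's front edge, an upright post of the shelf frame (36 mm square, at x = 0.40, y = -0.36, 1.1 m high), is in the arm's way.
- done_a: A finished cylinder of the same shape as the one in the booth, standing in the tray about 65 mm to +x and 45 mm to +y of its centre. Origin: centre of its underside.
- done_b: The other finished cylinder, standing in the tray about 65 mm to +x and 45 mm to -y of its centre. Origin: centre of its underside.
- spanner: Open-end spanner 191 mm long, 6 mm thick, lying on the bench across the front of the booth. Bystander.
- oil_bottle: White bottle with yellow spout, 51 mm wide, 152 mm high, standing beyond the tray at the right. Bystander; origin at the underside.

How it is judged:
On the way, in this order (a step that is already met when the one before it is completed fails the run):
1. the sash stands raised by at least 0.15 m along its guides, held by its brake alone, touched by nothing of the robot (value of joint sash above 0.15 m and contact force between sash and the arm below 0.1 N and contact force between sash and the fingers below 0.1 N), for 0.3 s.
2. the cylinder has been brought out of the booth, more than 0.2 m from the booth's origin, while the sash is still up (horizontal distance between cyl_mid and booth above 0.2 m and value of joint sash above 0.15 m), for 0.05 s.
3. the cylinder stands upright in the tray, let go (x of cyl_mid in the frame of tray between -0.09 and 0.09 m and y of cyl_mid in the frame of tray between -0.07 and 0.07 m and z of cyl_mid in the frame of tray below 0.038 m and angle between cyl_mid's own z axis and vertical below 0.05 rad and contact force between cyl and the fingers below 0.1 N), for 0.2 s.
At the end, for the whole second after the job is handed in: The sash is shut (within 5 mm of its sill stop) and the cylinder from the booth stands upright (within 0.05 rad) and at rest on the floor of the tray with the two finished ones, wholly inside its walls (value of joint sash below 0.005 m and x of cyl_mid in the frame of tray between -0.09 and 0.09 m and y of cyl_mid in the frame of tray between -0.07 and 0.07 m and z of cyl_mid in the frame of tray below 0.038 m and angle between cyl_mid's own z axis and vertical below 0.05 rad and linear speed of cyl below 0.02 m/s); the robot touches nothing.
It fails at once if the sash drops or is slammed (faster than 0.5 m/s downwards along its guides) (velocity of joint sash below -0.5 m/s).
It fails at once if a finished cylinder is knocked over (tilted more than 0.3 rad) or shifted more than 30 mm on the bench (angle between any of done_a, done_b's own z axis and vertical above 0.3 rad or distance of any of done_a, done_b from where it was at the start of the episode above 0.03 m).
It fails at once if the cylinder is tipped over (more than 0.8 rad) (angle between cyl_mid's own z axis and vertical above 0.8 rad).
It fails at once if the tray, the spanner or the oil bottle is moved more than 30 mm (distance of any of tray, spanner, oil_bottle from where it was at the start of the episode above 0.03 m).
It also fails if it takes over 72 s, if anything falls off the work surface, if the arm or the gripper's body presses on something with over 40 N, if the wrist force passes 120 N, or if a joint passes its speed limit or range.

ROBOT

A 6-joint arm with a two-finger parallel gripper is mounted at the origin on a cart in front of the work surface, level with it; the furniture and walls round the work are solid. World frame = base frame: x ahead of the robot, y to its left, z up, the work surface at z = 0. Lengths are in m, angles in rad, forces in N, time in s.
With the tool pointing down it reaches from about 0.375 to 0.9 m from the base axis. Payload 3.1 kg.
Tool frame: the origin (TCP) lies between the finger pads; the fingertips stand 22 mm ahead of it and the grasp point (between the pads) lies 3 mm ahead of it; z points along the fingers, y is the line along which they close (so a half turn about z gives the same grasp; the last joint's range is limited). The gripper opens to 87 mm and grips with 3 to 60 N. Pads are 19 mm wide; open, the fingers measure 117 mm over their backs; the gripper's body (75 mm by 190 mm) begins 51 mm behind the grasp point.
Start: joints at [1.06, 0.527, 1.433, -0, 1.181, -0.178], TCP at [0.204, 0.591, 0.245] pointing down, gripper open.
Joint ranges: [-3.08, 3.08], [-0.75, 2.2], [0.22, 2.44], [-1.43, 4.57], [0, 2.65], [-2.85, 2.85]. Speed limits (rad/s): [2.79, 2.79, 3.14, 3.14, 3.14, 3.14].

INTERFACE

Orientations are given as a unit quaternion [x, y, z, w].
In Python, from rig import robot gives the robot as it stands.
- The arm moves only by the tool move_arm, never from a script. Its argument "series" is text: rows parted by semicolons, each of 6 numbers parted by spaces: the shift along the tool's x, y, z in mm, then the turn, a rotation vector about the tool's x, y, z in degrees. In form: dx dy dz ax ay az; .... A call has 1 to 8 rows; each row is the pose to reach, as a shift and turn from the pose commanded when the call began, along the tool's axes at that moment; what a row does not reach only later rows make up. A row lasts 1/12 s, in which the tool goes at most 41.7 mm and 7.16 degrees, less where a joint would pass 70% of its speed; a pose out of reach is approached as far as the arm can. A call with a gripper value outside its range is refused whole. "jaw" is the opening, from 0 (shut) to 1 (fully open), set as the call begins (left out, the last holds). The fingers move at their own pace and stop on an object; "newtons" is the grip in N (left out, the last holds). Time passes only in rows, so rows that repeat a pose let the fingers close. It gives the time, the measured TCP pose, the force, the opening and the grip force at its end, in the units of the state.
- robot.get_obs(): the state, without advancing time (a new reading comes with each control period).
- robot.camera(name): name is "scene" or "side" or "wrist"; returns a dict with "img" (400x640x3 uint8, red, green, blue), "mtx" (3x3 intrinsics, pixels), "world_to_cam" (4x4, takes a point from world to camera coordinates). Camera axes: x right, y down, z forward; pixel columns grow to the right and rows downward; lengths in m; the calibration is good to about 2 mm. A picture is of the moment at which its call begins. There is no depth.
- robot.hand_in(): hands the job in; it is judged then, once.
Trained networks look in a picture, given as the dict that the camera call returned (one of the last four; its "shot" number tells which), for a name from the list of things; names that differ only in an ending like _2 or _b are one class to them, and where a whole thing is asked for, a point or a joint stands for the part that bears it (a point fixed in the world has none). Each returns a list of dicts, best first, with "p" (0 to 1); they miss things now and then, are a little off and sometimes report something else, mostly with a low value. They report only what shows in the picture. A call takes as long as a camera call.
- robot.search_frame(picture, thing): "xyz" ([x, y, z] in m, in world coordinates, good to about 4 mm: the middle of the surface that is visible of it).
- robot.tip_of(picture, thing): "xyz" ([x, y, z] in m, in world coordinates, good to about 4 mm: a listed point, or the origin of a listed thing).
The state is a dict: "time": time; "q": joint angles; "joint_velocities": joint speeds; "joint_torque": joint torques, N m; "position": TCP position; "tool_rot": TCP orientation; "ft_force": force on the tool from outside, world axes, zero at the start; "moment": the same for the moment, N m; "grip_width": finger opening in m; "grip_force": force on a finger pad.
Only numpy, scipy, OpenCV 4.12 (cv2) and the standard library are available. Lean on these libraries where they do the work, as an engineer would, in place of code of your own. Each camera call takes 0.05 s, during which the arm holds its last target. There are 200 camera calls.

## Working session

There is one attempt and no reset: what is moved stays moved. The work goes in short steps, Python scripts to look and compute and a tool call to move; the robot and the scene stay as the last step left them, time stands still between calls to the robot, and variables do not carry over. Pictures are saved under pics/ and viewed, at most 10 in all, crops included, and the job is handed in when it is done.

Besides the shell and the picture viewer there is one more tool, called after ">>>" as name(argument=value, ...) on one line, values as JSON. move_arm: Moves the arm, as the interface text tells. Its arguments: {"type":"object","properties":{"series":{"type":"string"},"jaw":{"type":"number"},"newtons":{"type":"number"}},"required":["series"]}

```bash
ls; mkdir -p pics; cat > h.py <<'E'
import numpy as np,cv2
from rig import robot
from scipy.spatial.transform import Rotation as R
np.set_printoptions(precision=4,suppress=True)
def snap(n,f=None):
    p=robot.camera(n)
    if f: cv2.imwrite('pics/'+f,cv2.cvtColor(p['img'],cv2.COLOR_RGB2BGR))
    return p
def st():
    o=robot.get_obs(); print(round(o['time'],2),'q',np.array(o['q']),'p',np.array(o['position']),'R',R.from_quat(o['tool_rot']).as_matrix().round(3).tolist(),'F',np.array(o['ft_force']),o['grip_width'],o['grip_force']); return o
E
python3 - <<'E'
from h import *
st()
for c in ['scene','side','wrist']:
    p=snap(c,c+'0.png')
    W=np.array(p['world_to_cam']);print(c,'cam at',-W[:3,:3].T@W[:3,3])
    for t in ['booth','sill','pad','brake','sash_handle','cyl_mid','tray','done_a','done_b','spanner','oil_bottle']:
        r=robot.tip_of(p,t)
        print(t,[(np.round(d['xyz'],3).tolist(),round(d['p'],2)) for d in r[:3]])
E
python3 -c "
import cv2,numpy as np
a=[cv2.imread('pics/%s0.png'%c) for c in ('scene','side')]
cv2.imwrite('pics/both.png',cv2.resize(np.vstack(a),(480,600)))"
```

```text
pics
0.0 q [ 1.0604  0.5284  1.4339  0.      1.1814 -0.1785] p [0.2032 0.5903 0.2436] R [[-0.945, 0.326, -0.001], [0.326, 0.945, -0.002], [0.0, -0.002, -1.0]] F [-0.1259 -0.6695 -0.1616] 0.0870398561707068 0.0
scene cam at [-0.2198  0.3039  1.2644]
booth [([0.606, 0.189, -0.002], 0.68)]
sill [([0.515, 0.128, 0.023], 0.92)]
pad []
brake []
sash_handle [([0.488, 0.116, 0.08], 0.73)]
cyl_mid []
tray [([0.493, -0.198, 0.001], 0.56)]
done_a [([0.56, -0.238, 0.002], 0.79), ([0.555, -0.145, 0.005], 0.74)]
done_b [([0.56, -0.238, 0.002], 0.79), ([0.555, -0.145, 0.005], 0.74)]
spanner [([0.352, 0.095, 0.001], 0.84)]
oil_bottle [([0.698, -0.257, -0.0], 0.73), ([0.35, 0.094, -0.001], 0.35)]
side cam at [0.5423 0.5802 1.2165]
booth [([0.602, 0.188, -0.002], 0.82)]
sill [([0.513, 0.126, 0.027], 0.93), ([0.484, 0.113, 0.086], 0.26)]
pad [([0.606, 0.189, 0.015], 0.9)]
brake [([0.682, 0.242, 0.374], 0.9)]
sash_handle [([0.484, 0.115, 0.082], 0.96)]
cyl_mid [([0.609, 0.176, 0.045], 0.62)]
tray [([0.497, -0.191, -0.001], 0.94)]
done_a [([0.562, -0.233, 0.005], 0.76), ([0.554, -0.142, -0.003], 0.57)]
done_b [([0.562, -0.233, 0.005], 0.76), ([0.554, -0.142, -0.003], 0.57)]
spanner [([0.356, 0.098, 0.002], 0.51)]
oil_bottle [([0.701, -0.255, 0.004], 0.5)]
wrist cam at [0.128  0.6166 0.3831]
booth []
sill []
pad []
brake []
sash_handle []
cyl_mid []
tray []
done_a []
done_b []
spanner []
oil_bottle []
```

View pics/scene0.png

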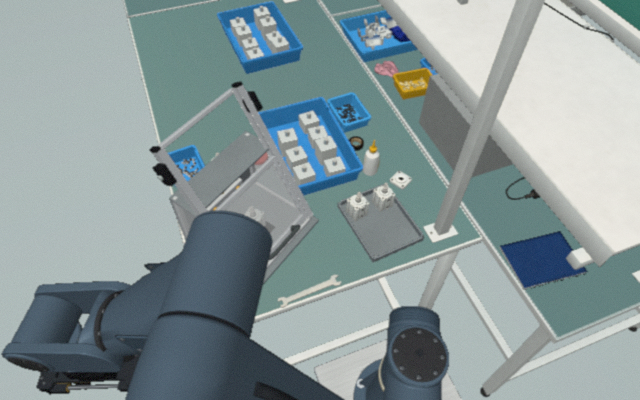

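View pics/side0.png

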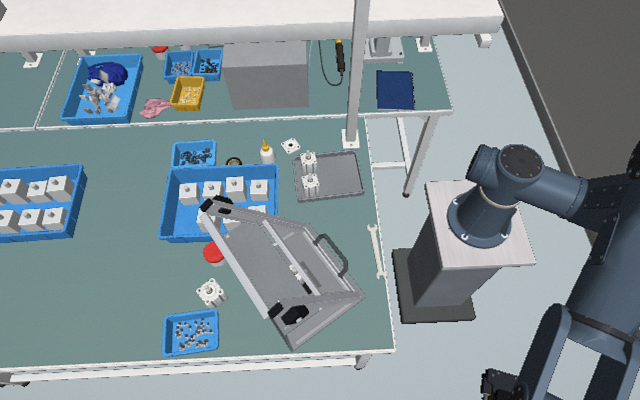

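The scene view shows the booth behind the arm at about (240,170), the tray at (380,222) and the spanner at (310,290). The side view shows the handle bar at (330,255), the booth with the cylinder at about (298,270), and the tray at (330,177). The network reports agree with this, and the booth is yawed about 34°.

>>> move_arm(series="-275 -317 -85 0 0 36.6;-275 -317 -85 0 0 36.6;-275 -317 -85 0 0 36.6;-275 -317 -85 0 0 36.6;-275 -317 -85 0 0 36.6;-275 -317 -85 0 0 36.6;-275 -317 -85 0 0 36.6;-275 -317 -85 0 0 36.6", jaw=0.55, newtons=40)

```text
time: 2.47
position: [0.3258, 0.2861, 0.3114]
tool_rot: [0.466, 0.885, 0.0, 0.0]
ft_force: [1.4, -0.3, 0.3]
grip_width: 0.0489
grip_force: 0.0
```

```bash
cat >> h.py <<'E'
import json,os
def log():
    o=st(); open('log.jsonl','a').write(json.dumps([np.array(o[k]).tolist() for k in('q','position','tool_rot')])+'\n'); return o
yaw=np.radians(34.4); O=np.array([.604,.188,0]); B=R.from_euler('z',yaw)
def bw(p): return O+B.apply(p)          # booth -> world
def wb(p): return B.inv().apply(np.array(p)-O)
def rot(az,phi,handle):                  # tool z: azimuth az deg, phi from vertical-down
    a,f=np.radians(az),np.radians(phi); h=np.array([np.cos(a),np.sin(a),0]);u=np.array([0,0,1.])
    z=np.sin(f)*h-np.cos(f)*u; y=np.cos(f)*h+np.sin(f)*u
    if handle==1: Y=y
    else: Y=handle/2*np.cross(u,h)   # handle=2: y to left ; -2: y to right
    return R.from_matrix(np.column_stack([np.cross(Y,z),Y,z]))
def go(p,r,grasp=True):                  # print the shift for the tool to bring grasp point to p
    o=robot.get_obs(); r0=R.from_quat(o['tool_rot'])
    t=np.array(p)-(.003*r.as_matrix()[:,2] if grasp else 0)
    d=r0.inv().apply(t-np.array(o['position']))*1000; a=(r0.inv()*r).as_rotvec(degrees=True)
    print('row',d.round(1),a.round(1),'|',np.linalg.norm(d).round(),np.linalg.norm(a).round())
E
python3 - <<'E'
from h import *
log()
H=np.array([.486,.115,.083])
go(H-.10*rot(34.4,45,1).as_matrix()[:,2]+[0,0,.05],rot(34.4,45,1))
E
```

```text
2.47 q [ 0.4618  0.1763  1.7966 -0.0001  1.1679 -0.139 ] p [0.3258 0.2861 0.3114] R [[-0.565, 0.825, 0.001], [0.825, 0.565, 0.0], [-0.0, 0.001, -1.0]] F [ 1.418  -0.2905  0.3014] 0.04889206783572312 0.0
row [-231.6  -37.5  105.5] [-45.   0.   0.] | 257.0 45.0
```

>>> move_arm(series="-232 -38 60 -45 0 0;-232 -38 60 -45 0 0;-232 -38 60 -45 0 0;-232 -38 60 -45 0 0;-232 -38 60 -45 0 0;-232 -38 60 -45 0 0;-232 -38 60 -45 0 0;-232 -38 60 -45 0 0")

```text
time: 3.13
position: [0.3995, 0.1329, 0.2617]
tool_rot: [0.44, 0.854, 0.257, 0.108]
ft_force: [1.2, 0.1, -0.7]
grip_width: 0.0476
grip_force: 0.0
```

```bash
python3 - <<'E'
from h import *
log()
for c in ['wrist','scene','side']:
    p=snap(c,c+'1.png')
    for t in ['sash_handle','sill','cyl_mid','brake']:
        print(c,t,[(np.round(d['xyz'],3).tolist(),wb(d['xyz']).round(3).tolist(),round(d['p'],2)) for d in robot.tip_of(p,t)[:2]])
H=np.array([.486,.115,.083])
go(H-.08*rot(34.4,45,1).as_matrix()[:,2],rot(34.4,45,1))
E
```

```text
3.13 q [-0.2751  0.1126  2.2425  0.8554  0.6263 -1.5639] p [0.3995 0.1329 0.2617] R [[-0.59, 0.695, 0.411], [0.807, 0.481, 0.344], [0.042, 0.534, -0.844]] F [ 1.1928  0.1398 -0.7024] 0.04763723427404814 0.0
wrist sash_handle [([0.487, 0.118, 0.084], [-0.136, 0.009, 0.084], 0.63)]
wrist sill [([0.514, 0.13, 0.021], [-0.107, 0.003, 0.021], 0.82)]
wrist cyl_mid []
wrist brake []
scene sash_handle []
scene sill []
scene cyl_mid []
scene brake []
side sash_handle [([0.482, 0.115, 0.085], [-0.143, 0.009, 0.085], 0.67)]
side sill [([0.512, 0.128, 0.026], [-0.109, 0.003, 0.026], 0.76), ([0.7, -0.254, 0.0], [-0.171, -0.419, 0.0], 0.21)]
side cyl_mid [([0.61, 0.179, 0.047], [0.0, -0.011, 0.047], 0.67)]
side brake [([0.683, 0.241, 0.374], [0.095, -0.001, 0.374], 0.68)]
row [-70.2 -61.8  99. ] [-12.9  -3.1  -0.1] | 136.0 13.0
```

View pics/wrist1.png

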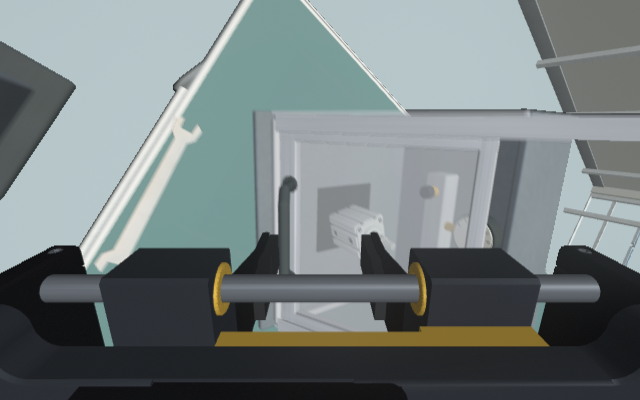

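The wrist view shows the handle bar at (288,230) left of the fingers, the cylinder behind the glass at (358,228), and the spanner on the left. I'll fit the arm kinematics to check that the poses are reachable.

```bash
cat >> h.py <<'E'
from scipy.optimize import least_squares
LO=np.array([-3.08,-.75,.22,-1.43,0,-2.85]);HI=np.array([3.08,2.2,2.44,4.57,2.65,2.85])
def fk(q,g):
    w,h,a1,l2,l3,d=g
    A=R.from_euler('z',q[0]);C=A*R.from_euler('y',q[1]);D=C*R.from_euler('y',q[2]);E=D*R.from_euler('z',q[3])*R.from_euler('y',q[4])*R.from_euler('z',q[5])
    return A.apply([a1,w,h])+C.apply([0,0,l2])+D.apply([0,0,l3])+E.apply([0,0,d]),E*R.from_euler('z',np.pi/2)
def data():
    return [([1.0604,.5284,1.4339,0,1.1814,-.1785],[.2032,.5903,.2436],None)]+[json.loads(l) for l in open('log.jsonl')]
def fit():
    s=least_squares(lambda g:np.concatenate([fk(q,g)[0]-p for q,p,_ in data()]+[1e-3*(g-[.1,.2,0,.4,.3,.2])]),[.1,.2,0,.4,.3,.2]); return s.x
def ik(p,r,g,q0=None,grasp=True):
    t=np.array(p)-(.003*r.as_matrix()[:,2] if grasp else 0)
    q0=np.clip(np.array(robot.get_obs()['q'] if q0 is None else q0),LO+.01,HI-.01)
    def f(q):
        x,e=fk(q,g); return np.concatenate([(x-t)*3,(e.inv()*r).as_rotvec()])
    best=None
    for k in range(12):
        s=least_squares(f,q0 if k==0 else np.clip(q0+np.random.default_rng(k).normal(0,.6,6),LO+.01,HI-.01),bounds=(LO,HI))
        if best is None or s.cost<best.cost-1e-6: best=s
        if best.cost<1e-7: break
    return best.x,best.cost
E
python3 - <<'E'
from h import *
g=fit();print('g',g)
for q,p,r in data():
    x,e=fk(q,g);print((x-p)*1000, (e.inv()*R.from_quat(r)).magnitude() if r else '')
H=np.array([.486,.115,.083]);s=B.apply([.5,0,.866])
q=None
for phi in (30,45,60):
  r=rot(34.4,phi,1);z=r.as_matrix()[:,2]
  for n,P in (('pre',H-.08*z),('grip',H),('up',H+.205*s),('back',H+.205*s-.08*z)):
    q1,c=ik(P,r,g);print(phi,n,q1,c)
for az in(0,20,34):
  r=rot(az,45,2)
  for n,P in(('cyl',[.609,.177,.105]),):
    for h in(2,-2): print(az,n,h,*ik(P,rot(az,45,h),g))
for az in(-60,-30,0,30):
  for h in(2,-2): print('tray',az,h,*ik([.445,-.198,.11],rot(az,45,h),g))
E
```

```text
g [ 0.1142  0.0805 -0.0475  0.654   0.3634  0.2622]
[-1.098   4.3496  0.818 ] 
[-16.9204  -4.8929   8.5995] 3.001378479962415e-16
[11.845  -9.8283 -9.4173] 3.66121187763494e-16
30 pre [-0.2874  0.3128  2.3397  1.2512  0.4208 -2.0396] 3.4379091732126285e-28
30 grip [-0.2002  0.481   2.3646  1.7913  0.3766 -2.5361] 3.1411718035854547e-19
30 up [-0.0352  0.3244  1.8631  0.5597  0.5933 -1.0476] 1.103669588258493e-21
30 back [-0.0914  0.2166  1.8093  0.4827  0.7576 -0.9861] 9.833791923909412e-24
45 pre [-0.4419  0.3489  2.44    1.6206  0.6335 -2.5599] 0.005827173479442904
45 grip [-0.3015  0.5182  2.44    1.9988  0.6459 -2.85  ] 0.0037577200553495873
45 up [-0.1148  0.3036  2.0509  1.3095  0.5007 -1.8257] 9.791940671001404e-25
45 back [-0.2184  0.171   2.0512  1.0899  0.6218 -1.6474] 3.979963245613778e-21
60 pre [-0.5778  0.4379  2.44    1.6125  0.881  -2.7289] 0.039653577937568456
60 grip [-0.3961  0.5532  2.44    1.9122  0.8702 -2.85  ] 0.026722211638002306
60 up [-0.1895  0.3361  2.2296  1.9413  0.7207 -2.5152] 3.733971250829872e-18
60 back [-0.3478  0.1994  2.2882  1.7073  0.7897 -2.3
[... 464 characters left out ...]
  2.0638  0.5341 -1.0836] 2.4728521370180825e-21
tray -60 2 [-0.3869  0.4181  2.2039 -1.43    0.4495  0.4399] 0.027783888725410957
tray -60 -2 [-0.4265  0.4968  2.44    3.9264  0.6243 -1.7811] 5.351091520765371e-05
tray -30 2 [-0.6285  0.3347  2.261   1.094   0.     -2.748 ] 0.04479701460158996
tray -30 -2 [-0.6932  0.4253  2.44    2.906   0.4431 -1.4853] 0.00684336850512425
tray 0 2 [-0.7017  0.3419  2.1695  0.75    0.3116 -2.85  ] 0.08589497538999843
tray 0 -2 [-0.9901  0.4616  2.44    1.8562  0.6515 -1.2057] 0.002355396306345288
tray 30 2 [-0.6541  0.3936  2.0207  0.435   0.5787 -2.85  ] 0.17988834534821205
tray 30 -2 [-1.0863  0.5297  2.3135  1.2506  0.8396 -1.1651] 2.635190078181442e-20
```

```bash
python3 - <<'E'
from h import *
H=np.array([.486,.116,.084])
r=rot(34.4,32,1);go(H-.08*r.as_matrix()[:,2],r)
E
```

```text
row [-69.4 -42.2  96.4] [ 0.1 -3.1  0.2] | 126.0 3.0
```

>>> move_arm(series="-35 -21 48 0 -1.5 0;-69 -42 96 0 -3 0;-69 -42 96 0 -3 0;-69 -42 96 0 -3 0;-69 -42 96 0 -3 0;-69 -42 96 0 -3 0")

```text
time: 4.38
position: [0.4501, 0.0901, 0.1526]
tool_rot: [0.448, 0.851, 0.244, 0.127]
ft_force: [-0.0, 0.1, 1.2]
grip_width: 0.0482
grip_force: 0.0
```

```bash
python3 - <<'E'
from h import *
log()
p=snap('side');print([np.round(d['xyz'],3) for d in robot.tip_of(p,'sash_handle')])
H=np.array([.486,.116,.084])
r=rot(34.4,32,1);go(H-.08*r.as_matrix()[:,2],r);go(H,r)
E
```

```text
4.38 q [-0.3319  0.4681  2.2867  1.5007  0.4415 -2.3465] p [0.4501 0.0901 0.1526] R [[-0.566, 0.7, 0.435], [0.824, 0.48, 0.301], [0.002, 0.529, -0.849]] F [-0.0152  0.1306  1.1973] 0.048159660350746036 0.0
[array([0.482, 0.115, 0.086])]
row [-0.3  0.2  0.2] [ 0.1 -0.1  0.2] | 0.0 0.0
row [-0.5  0.2 80.2] [ 0.1 -0.1  0.2] | 80.0 0.0
```

>>> move_arm(series="0 0 30 0 0 0;0 0 55 0 0 0;0 0 77 0 0 0;0 0 77 0 0 0;0 0 77 0 0 0")

```text
time: 4.9
position: [0.4828, 0.1151, 0.0899]
tool_rot: [0.446, 0.851, 0.245, 0.128]
ft_force: [-0.0, -0.1, 0.2]
grip_width: 0.048
grip_force: 0.0
```

>>> move_arm(series="0 0 0 0 0 0;0 0 0 0 0 0;0 0 0 0 0 0;0 0 0 0 0 0;0 0 0 0 0 0;0 0 0 0 0 0", jaw=0, newtons=40)

```text
time: 5.4
position: [0.4832, 0.114, 0.0899]
tool_rot: [0.447, 0.851, 0.245, 0.129]
ft_force: [0.4, 0.7, 0.7]
grip_width: 0.0159
grip_force: 0.0
```

```bash
python3 - <<'E'
from h import *
o=log()
r=R.from_quat(o['tool_rot'])
print('slope in tool/m',r.inv().apply(B.apply([.5,0,.8660])))
E
```

```text
5.4 q [-0.2334  0.6632  2.2425  1.9325  0.435  -2.7206] p [0.4832 0.114  0.0899] R [[-0.568, 0.697, 0.438], [0.823, 0.481, 0.301], [-0.001, 0.532, -0.847]] F [0.4172 0.713  0.7075] 0.015897187145006618 0.0
slope in tool/m [-0.0028  0.8839 -0.4676]
```

>>> move_arm(series="0 0 0 0 0 0;0 0 0 0 0 0;0 0 0 0 0 0;0 9 -5 0 0 0;0 18 -9 0 0 0")

```text
time: 5.82
position: [0.4913, 0.1194, 0.1057]
tool_rot: [0.448, 0.851, 0.243, 0.128]
ft_force: [-1.0, -1.4, -5.3]
grip_width: 0.0118
grip_force: 40.0
```

```bash
python3 - <<'E'
from h import *
o=log()
p=snap('side');print([np.round(d['xyz'],3) for d in robot.tip_of(p,'sash_handle')])
E
```

```text
5.82 q [-0.2111  0.6157  2.2107  1.7807  0.4027 -2.5298] p [0.4913 0.1194 0.1057] R [[-0.566, 0.7, 0.435], [0.824, 0.481, 0.299], [-0.0, 0.528, -0.849]] F [-0.9899 -1.3601 -5.3152] 0.011829743235478056 39.96132016181946
[array([0.492, 0.116, 0.1  ])]
```

Gripped and lifting. I've gone 20 mm and about 187 mm remain.

>>> move_arm(series="0 18 -9 0 0 0;0 38 -20 0 0 0;0 58 -31 0 0 0;0 78 -41 0 0 0;0 98 -52 0 0 0;0 115 -61 0 0 0;0 125 -66 0 0 0;0 125 -66 0 0 0")

```text
time: 6.58
position: [0.5524, 0.1594, 0.2319]
tool_rot: [0.446, 0.851, 0.245, 0.133]
ft_force: [-4.3, -9.3, 13.4]
grip_width: 0.0118
grip_force: 40.0
```

```bash
python3 - <<'E'
from h import *
o=log()
p=snap('side','side2.png');print([np.round(d['xyz'],3) for d in robot.tip_of(p,'sash_handle')])
d=np.array(o['position'])-[.4832,.114,.0899]; print('up slope',d@B.apply([.5,0,.866]), 'dev',B.inv().apply(d))
print('slope in tool/m',R.from_quat(o['tool_rot']).inv().apply(B.apply([.5,0,.8660])))
E
```

```text
6.58 q [-0.0858  0.3678  1.9579  0.7943  0.4897 -1.3425] p [0.5524 0.1594 0.2319] R [[-0.567, 0.693, 0.444], [0.823, 0.482, 0.299], [-0.007, 0.535, -0.845]] F [-4.2684 -9.33   13.3607] 0.011848013330608852 40.00261902809143
[array([0.55 , 0.158, 0.228])]
up slope 0.16437678494965047 dev [ 0.0827 -0.0017  0.142 ]
slope in tool/m [-0.0077  0.8858 -0.464 ]
```

>>> move_arm(series="0 12 -7 0 0 0;0 23 -13 0 0 0;0 34 -19 0 0 0;0 36 -20 0 0 0;0 36 -20 0 0 0")

```text
time: 7.1
position: [0.5673, 0.1691, 0.2631]
tool_rot: [0.447, 0.851, 0.242, 0.13]
ft_force: [4.4, -8.4, -7.3]
grip_width: 0.0117
grip_force: 40.0
```

```bash
python3 - <<'E'
from h import *
o=log()
d=np.array(o['position'])-[.4832,.114,.0899]; print('up slope',d@B.apply([.5,0,.866]), 'dev',B.inv().apply(d))
E
```

```text
7.1 q [-0.0587  0.3331  1.881   0.6454  0.5638 -1.1518] p [0.5673 0.1691 0.2631] R [[-0.566, 0.698, 0.438], [0.824, 0.483, 0.296], [-0.005, 0.529, -0.849]] F [ 4.3818 -8.4397 -7.288 ] 0.011748543579632531 39.97591495513916
up slope 0.20021307429259022 dev [ 0.1005 -0.002   0.1732]
```

>>> move_arm(series="0 7 -4 0 0 0;0 7 -4 0 0 0;0 7 -4 0 0 0;0 6 -3.5 0 0 0")

```text
time: 7.43
position: [0.5704, 0.1711, 0.2695]
tool_rot: [0.447, 0.851, 0.243, 0.13]
ft_force: [5.2, -6.4, -3.4]
grip_width: 0.0118
grip_force: 40.0
```

>>> move_arm(series="0 0 0 0 0 0;0 0 0 0 0 0;0 0 0 0 0 0;0 0 0 0 0 0;0 0 0 0 0 0", jaw=0.5)

```text
time: 7.85
position: [0.5685, 0.1741, 0.2711]
tool_rot: [0.446, 0.851, 0.245, 0.128]
ft_force: [0.2, 0.4, 0.7]
grip_width: 0.037
grip_force: 0.0
```

>>> move_arm(series="0 0 -30 0 0 0;0 0 -60 0 0 0;0 0 -90 0 0 0;0 0 -100 0 0 0;0 0 -100 0 0 0")

```text
time: 8.27
position: [0.5255, 0.1433, 0.3587]
tool_rot: [0.446, 0.851, 0.246, 0.131]
ft_force: [0.5, 1.0, -1.2]
grip_width: 0.0435
grip_force: 0.0
```

```bash
python3 - <<'E'
from h import *
o=log()
for c in('side','scene','wrist'):
    p=snap(c,c+'3.png')
    for t in ('sash_handle','cyl_mid','pad','tray'): print(c,t,[(np.round(d['xyz'],3),wb(d['xyz']).round(3),round(d['p'],2)) for d in robot.tip_of(p,t)[:2]])
E
```

```text
8.27 q [-0.1339  0.1259  1.8504  0.523   0.7963 -1.0396] p [0.5255 0.1433 0.3587] R [[-0.568, 0.694, 0.443], [0.823, 0.482, 0.301], [-0.004, 0.535, -0.845]] F [ 0.4576  0.9671 -1.2214] 0.04346890458296319 0.0
side sash_handle [(array([0.572, 0.171, 0.266]), array([-0.036,  0.004,  0.266]), 0.89)]
side cyl_mid []
side pad [(array([0.604, 0.189, 0.016]), array([0.001, 0.001, 0.015]), 0.75)]
side tray [(array([ 0.496, -0.192,  0.002]), array([-0.303, -0.253,  0.002]), 0.6), (array([0.571, 0.172, 0.267]), array([-0.036,  0.005,  0.267]), 0.3)]
scene sash_handle [(array([0.574, 0.174, 0.262]), array([-0.033,  0.006,  0.262]), 0.84)]
scene cyl_mid [(array([0.609, 0.179, 0.048]), array([-0.001, -0.011,  0.048]), 0.51)]
scene pad [(array([0.606, 0.188, 0.016]), array([ 0.001, -0.001,  0.016]), 0.98)]
scene tray [(array([ 0.497, -0.193,  0.001]), array([-0.304, -0.254,  0.001]), 0.55)]
wrist sash_handle [(array([0.572, 0.175, 0.264]), array([-0.034,  0.007,  0.264]), 0.67)]
wrist cyl_mid [(array([0.61 , 0.18 , 0.045]), array([ 0.001, -0.01 ,  0.045]), 0.87), (array([0.511, 0.132, 0.02 ]), array([-0.108,  0.007,  0.02 ]), 0.2)]
wrist pad [(array([0.353, 0.094, 0.002]), array([-0.26 ,  0.065,  0.002]), 0.74), (array([0.603, 0.185, 0.017]), array([-0.002, -0.002,  0.017]), 0.64)]
wrist tray [(array([0.682, 0.24 , 0.376]), array([ 0.094, -0.001,  0.375]), 0.55)]
```

View pics/wrist3.png

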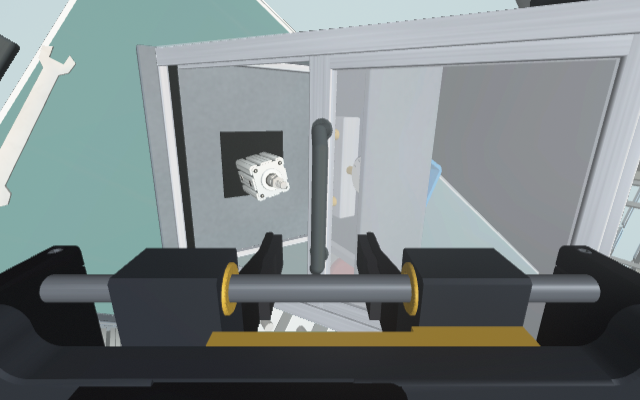

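The wrist view shows the sash up and standing by itself, with the bar at (320,195) between the fingers and clear of them. The cylinder stands on the pad, its body at (262,178) and its rod tip at (285,185). Next I'll refit the arm model and plan the reach-in and the placing.

```bash
cat >> h.py <<'E'
def fk(q,g):
    w,h,a1,l2,l3,d,e,w2,x2=g
    A=R.from_euler('z',q[0]);C=A*R.from_euler('y',q[1]);D=C*R.from_euler('y',q[2]);D4=D*R.from_euler('z',q[3]);E=D4*R.from_euler('y',q[4])*R.from_euler('z',q[5])
    return A.apply([a1,w,h])+C.apply([0,0,l2])+D.apply([e,0,l3])+D4.apply([x2,w2,0])+E.apply([0,0,d]),E*R.from_euler('z',np.pi/2)
def fit():
    g0=np.array([.1,.2,0,.4,.3,.2,0,0,0])
    s=least_squares(lambda g:np.concatenate([fk(q,g)[0]-p for q,p,_ in data()]+[1e-3*(g-g0)]),g0); return s.x
E
python3 - <<'E'
from h import *
g=fit();print('g',g)
print('res mm',max(np.abs(fk(q,g)[0]-p).max() for q,p,_ in data())*1000)
G=np.array([.6095,.1785,.105])
for az in(10,20,34):
 for phi in(40,47):
  for h in(2,-2):
    r=rot(az,phi,h);z=r.as_matrix()[:,2]
    print('cyl',az,phi,h,*ik(G,r,g),*ik(G-.17*z,r,g))
for az in(-90,-60,-30,0,30):
 for phi in(40,47):
  print('tray',az,phi,*ik([.450,-.196,.095],rot(az,phi,-2),g))
E
```

```text
g [ 0.111   0.2742  0.      0.588   0.3916  0.2835  0.1141 -0.     -0.    ]
res mm 0.04428831159392077
cyl 10 40 2 [ 0.1155  0.6405  1.9053  1.2321  0.0046 -2.85  ] 0.007621424232876298 [ 0.0634  0.2934  2.1507  1.194   0.0672 -2.85  ] 0.0004096374389795789
cyl 10 40 -2 [ 0.0818  0.6909  2.0096  2.9095  0.2616 -1.4174] 8.708363077445316e-32 [ 0.0511  0.3075  2.1776  2.0161  0.0878 -0.5416] 1.2670115061829574e-28
cyl 10 47 2 [ 0.1211  0.6249  1.8933  1.2389  0.     -2.85  ] 0.026111358915493054 [ 0.1025  0.2741  2.1679  1.227   0.0103 -2.85  ] 0.012163172884619341
cyl 10 47 -2 [ 0.0762  0.741   2.0781  2.9912  0.5001 -1.5058] 3.124932262570727e-20 [ 0.0336  0.3846  2.3159  2.8663  0.3875 -1.4114] 5.291520271393772e-28
cyl 20 40 2 [ 0.0678  0.6308  1.8873  1.0579  0.1358 -2.85  ] 0.011758596264983864 [-0.0517  0.2724  2.1161  0.9784  0.2615 -2.85  ] 0.0028351454779028517
cyl 20 40 -2 [ 0.0103  0.6905  2.0122  2.3783  0.3141 -1.0962] 2.4110383052569898e-20 [-0.0997  0.3053  2.1826  1.5488  0.2827 -0.3305] 3.3827305580822055e-28
cyl 20 47 2 [ 0.0876  0.6178  1.8798  1.0852  0.1055 -2.85 
[... 1006 characters left out ...]
3 -2.0784] 3.492440208088847e-05
tray -60 40 [-0.4155  0.7093  2.2489  3.9393  0.5589 -1.7753] 2.0453376009392445e-31
tray -60 47 [-0.3694  0.7896  2.2917  3.8572  0.7741 -1.6248] 6.340850283411654e-20
tray -30 40 [-0.7116  0.7426  2.3878  2.951   0.6871 -1.5675] 7.475015596652959e-32
tray -30 47 [-0.7149  0.8443  2.44    2.9757  0.9486 -1.6065] 0.0002767224936512132
tray 0 40 [-0.978   0.7236  2.3274  2.0667  0.6512 -1.4468] 1.2093390862809586e-23
tray 0 47 [-1.0497  0.8266  2.3893  2.1487  0.8591 -1.6558] 5.946020969361899e-27
tray 30 40 [-1.0559  0.7045  2.1219  1.2097  0.7575 -1.1027] 9.127265599635422e-28
tray 30 47 [-1.1208  0.7663  2.1412  1.2899  0.862  -1.2612] 9.952388155794306e-25
```

```bash
python3 - <<'E'
from h import *
g=fit()
r=rot(34.4,45,-2);z=r.as_matrix()[:,2];G=np.array([.6095,.1785,.105])
W=bw([-.19,-.011,.29]);print(W,*ik(W,r,g));go(W,r)
print(*ik(G-.19*z,r,g))
o=robot.get_obs();Wt=W-.003*z
print('then',r.inv().apply(G-.19*z-W)*1000)
E
```

```text
[0.4534 0.0716 0.29  ] [-0.5421  0.1411  2.2473  1.1742  0.7717 -0.4686] 5.564570456397798e-23
row [ -18.4 -120.4   -0.2] [-10.2  10.1  89.8] | 122.0 91.0
[-0.3769  0.328   2.2234  1.4605  0.6308 -0.6725] 9.219042095757116e-26
then [ 2.9493 -0.0541 74.5788]
```

>>> move_arm(series="-18 -120 0 -10 10 90;-18 -120 0 -10 10 90;-18 -120 0 -10 10 90;-18 -120 0 -10 10 90;-18 -120 0 -10 10 90;-18 -120 0 -10 10 90;-18 -120 0 -10 10 90;-18 -120 0 -10 10 90", jaw=0.6)

```text
time: 9.68
position: [0.4522, 0.0703, 0.2924]
tool_rot: [0.777, 0.526, 0.344, -0.024]
ft_force: [-0.3, -0.1, 0.0]
grip_width: 0.0521
grip_force: 0.0
```

```bash
python3 - <<'E'
from h import *
r=rot(34.4,45,-2);z=r.as_matrix()[:,2];G=np.array([.6095,.1785,.105])
log();go(G-.19*z,r)
E
```

```text
9.68 q [-0.5047  0.1338  2.1782  0.9903  0.7951 -0.8364] p [0.4522 0.0703 0.2924] R [[0.208, 0.835, 0.509], [0.801, -0.444, 0.401], [0.561, 0.325, -0.762]] F [-0.3309 -0.1472  0.0009] 0.05208884067954715 0.0
row [ 5.6  7.  74. ] [-3.7  3.8 32.8] | 75.0 33.0
```

>>> move_arm(series="0 0 0 -1 1 8;0 0 0 -2 2 16;2 2 10 -3 3 24;4 5 30 -3.7 3.8 32.8;5 7 50 -3.7 3.8 32.8;5.6 7 74 -3.7 3.8 32.8;5.6 7 74 -3.7 3.8 32.8;5.6 7 74 -3.7 3.8 32.8")

```text
time: 10.35
position: [0.4962, 0.1026, 0.2405]
tool_rot: [0.882, 0.277, 0.364, -0.114]
ft_force: [-0.5, -0.1, -0.1]
grip_width: 0.0521
grip_force: 0.0
```

```bash
python3 - <<'E'
from h import *
r=rot(34.4,45,-2);z=r.as_matrix()[:,2];G=np.array([.6095,.1785,.105])
log()
for c in('wrist','side'):
    p=snap(c,c+'4.png')
    for t in ('cyl_mid','sash_handle'): print(c,t,[(np.round(d['xyz'],3),round(d['p'],2)) for d in robot.tip_of(p,t)[:2]])
    if c=='wrist':  # project rod axis bottom/top and grasp line
        W=np.array(p['world_to_cam']);K=np.array(p['mtx'])
        for q in (G+[0,0,-.028],G,G+[0,0,.016]):
            x=K@(W[:3,:3]@q+W[:3,3]);print('px',x[:2]/x[2])
go(G,r)
E
```

```text
10.35 q [-0.375   0.3296  2.2227  1.4544  0.6315 -0.6733] p [0.4962 0.1026 0.2405] R [[0.581, 0.571, 0.579], [0.406, -0.821, 0.402], [0.705, 0.001, -0.709]] F [-0.5236 -0.0862 -0.1487] 0.05214725648933353 0.0
wrist cyl_mid [(array([0.608, 0.182, 0.046]), 0.7)]
wrist sash_handle [(array([0.574, 0.177, 0.264]), 0.93)]
px [321.0906 191.3481]
px [321.2397 179.0126]
px [321.3351 171.1214]
side cyl_mid [(array([ 0.494, -0.19 , -0.   ]), 0.2)]
side sash_handle [(array([0.569, 0.171, 0.264]), 0.66), (array([ 0.355,  0.094, -0.   ]), 0.42)]
row [ -0.2   0.5 190.7] [-0.   0.   0.4] | 191.0 0.0
```

View pics/wrist4.png

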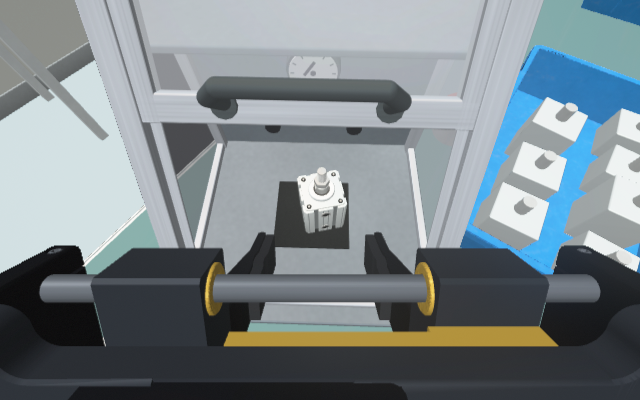

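The wrist view shows the rod from (321,190) at its base to (321,170) at its tip, matching the projection. The sash bar is at (305,90) and clear. I'm going in.

>>> move_arm(series="0 0 40 0 0 0;0 0 80 0 0 0;0 0 120 0 0 0;0 0 150 0 0 0;0 0 172 0 0 0;0 0 190 0 0 0;0 0 190 0 0 0;0 0 190 0 0 0")

```text
time: 11.32
position: [0.6068, 0.1782, 0.1066]
tool_rot: [0.882, 0.277, 0.365, -0.113]
ft_force: [-0.8, -0.0, 0.7]
grip_width: 0.0522
grip_force: 0.0
```

>>> move_arm(series="0 0 0 0 0 0;0 0 0 0 0 0;0 0 0 0 0 0;0 0 0 0 0 0;0 0 0 0 0 0;0 0 0 0 0 0;0 0 0 0 0 0;0 0 0 0 0 0", jaw=0, newtons=45)

```text
time: 11.98
position: [0.6073, 0.1778, 0.1069]
tool_rot: [0.882, 0.276, 0.365, -0.112]
ft_force: [0.0, -2.2, 1.1]
grip_width: 0.0134
grip_force: 45.0
```

```bash
python3 - <<'E'
from h import *
g=fit()
r=rot(34.4,45,-2)
o=log();P=np.array(o['position'])+.003*r.as_matrix()[:,2];print(wb(P))
q=np.array(o['q'])
for d in ([0,0,.016],[-.1,0,.016],[-.24,0,.016],[-.24,0,.07]):
    p=P+B.apply(d);q,c=ik(p,r,g,q);print(p,q,c);go(p,r)
T=np.array([.449,-.197,.105])
for az,p in((10,[.42,-.02,.18]),(-20,[.44,-.1,.18]),(-50,T+[0,0,.07]),(-50,T)):
    q,c=ik(p,rot(az,45,-2),g,q);print(az,q,c)
E
```

```text
11.98 q [-0.1064  0.7273  2.0277  2.0349  0.5396 -1.0782] p [0.6073 0.1778 0.1069] R [[0.581, 0.569, 0.582], [0.405, -0.822, 0.4], [0.706, 0.004, -0.708]] F [ 0.0173 -2.2203  1.0836] 0.013421142728095975 45.00106751918793
[-0.0009 -0.0103  0.1048]
[0.6091 0.179  0.1208] [-0.1062  0.6912  2.0248  1.9779  0.5235 -1.0049] 6.348346579186426e-32
row [ 11.3   0.1 -11.3] [-0.1  0.1  0.3] | 16.0 0.0
[0.5266 0.1225 0.1208] [-0.2916  0.683   2.2467  2.0491  0.6686 -1.3035] 1.5318655515864416e-23
row [-59.5  -0.4 -82. ] [-0.1  0.1  0.3] | 101.0 0.0
[0.411  0.0434 0.1208] [-0.6889  0.6947  2.44    1.7856  0.7539 -1.5182] 0.0032322071533707744
row [-158.6   -1.2 -180.8] [-0.1  0.1  0.3] | 241.0 0.0
[0.411  0.0434 0.1748] [-0.7071  0.4925  2.44    1.5819  0.7403 -1.2456] 0.0009681732806556843
row [-120.4   -1.  -219.1] [-0.1  0.1  0.3] | 250.0 0.0
10 [-0.6865  0.4142  2.44    1.9165  0.5859 -1.1331] 0.004620408064177094
-20 [-0.5473  0.4624  2.44    2.8807  0.5242 -1.4883] 0.0010391935510373298
-50 [-0.4831  0.5169  2.3138  3.7254  0.5088 -1.8116] 1.4185147441817047e-26
-50 [-0.4831  0.7538  2.3537  3.5447  0.7539 -1.5897] 3.4027926236454974e-26
```

```bash
python3 - <<'E'
from h import *
g=fit()
o=robot.get_obs();q=np.array(o['q']);P=np.array([.6091,.179,.105])
E=P+B.apply([-.19,0,.018]);T=np.array([.450,-.197,.105])
for f in(.3,.6,.8,1):
    p=P+(E-P)*[f,f,0]+[0,0,.018];q,c=ik(p,rot(34.4,45,-2),g,q);print('exit',f,p,q,c)
for az0 in (34.4,):
  for f in np.linspace(.0,1,8):
    p=E*(1-f)+T*f; p[2]=.123+.05*min(1,f*4)
    for az in sorted({34.4-84.4*f,34.4-84.4*min(1,f*1.5),34.4-84.4*f**1.5}):
        qq,c=ik(p,rot(az,45,-2),g,q);print(round(f,2),round(az),p,qq,round(c,6))
    q=qq
E
```

```text
exit 0.3 [0.5621 0.1468 0.123 ] [-0.2022  0.6748  2.1513  2.0241  0.6012 -1.1653] 5.082952635232686e-27
exit 0.6 [0.515  0.1146 0.123 ] [-0.3243  0.6795  2.2763  2.0422  0.6863 -1.3359] 1.7025619885990497e-18
exit 0.8 [0.4837 0.0931 0.123 ] [-0.4247  0.6952  2.3589  2.0366  0.743  -1.4602] 3.6404184907481434e-17
exit 1 [0.4523 0.0717 0.123 ] [-0.5435  0.7239  2.44    2.017   0.7944 -1.5988] 5.785966816658593e-07
0.0 34 [0.4523 0.0717 0.123 ] [-0.5435  0.7239  2.44    2.017   0.7944 -1.5988] 1e-06
0.14 16 [0.452  0.0333 0.1516] [-0.5045  0.5759  2.44    2.2232  0.673  -1.4115] 0.001433
0.14 22 [0.452  0.0333 0.1516] [-0.5735  0.5939  2.44    2.0617  0.7132 -1.423 ] 0.000503
0.14 30 [0.452  0.0333 0.1516] [-0.6406  0.614   2.4338  1.8895  0.752  -1.4447] 0.0
0.29 -2 [ 0.4517 -0.0051  0.173 ] [-0.4183  0.4806  2.44    2.6293  0.5501 -1.4138] 0.001638
0.29 10 [ 0.4517 -0.0051  0.173 ] [-0.5855  0.4953  2.44    2.1724  0.6268 -1.3139] 0.00092
0.29 22 [ 0.4517 -0.0051  0.173 ] [-0.708   0.5315  2.44    1.8896  0.7179 -1.3411] 0.0
0.43 -20 [ 0.4513 -0.0435  0.173 ] [-0.32    0.5081  2.44   
[... 423 characters left out ...]
0819  0.173 ] [-0.7129  0.5022  2.44    2.2888  0.6205 -1.3479] 0.000602
0.71 -50 [ 0.4507 -0.1202  0.173 ] [-0.2431  0.5235  2.3134  4.0376  0.5623 -1.9085] 0.0
0.71 -26 [ 0.4507 -0.1202  0.173 ] [-0.5338  0.523   2.44    3.0437  0.601  -1.5484] 6.1e-05
0.71 -17 [ 0.4507 -0.1202  0.173 ] [-0.6573  0.5104  2.44    2.6791  0.5948 -1.4495] 0.000312
0.86 -50 [ 0.4503 -0.1586  0.173 ] [-0.365   0.5234  2.3191  3.8742  0.5398 -1.8533] 0.0
0.86 -38 [ 0.4503 -0.1586  0.173 ] [-0.506   0.5257  2.3922  3.3485  0.5652 -1.6353] 0.0
0.86 -33 [ 0.4503 -0.1586  0.173 ] [-0.5771  0.5283  2.4157  3.1308  0.5878 -1.5678] 0.0
1.0 -50 [ 0.45  -0.197  0.173] [-0.4816  0.5235  2.3129  3.722   0.5139 -1.806 ] 0.0
```

>>> move_arm(series="6 0 -6 0 0 0;13 0 -13 0 0 0;13 0 -13 0 0 0;-5 0 -30 0 0 0;-25 0 -50 0 0 0;-45 0 -70 0 0 0;-65 0 -91 0 0 0;-85 -1 -111 0 0 0")

```text
time: 12.65
position: [0.491, 0.0995, 0.1245]
tool_rot: [0.882, 0.277, 0.364, -0.112]
ft_force: [-0.7, -0.8, -6.3]
grip_width: 0.0135
grip_force: 45.0
```

```bash
python3 - <<'E'
from h import *
g=fit();r=rot(34.4,45,-2)
o=log();P=np.array(o['position'])+.003*r.as_matrix()[:,2];print(wb(P))
p=snap('side','side5.png');print([(np.round(d['xyz'],3),round(d['p'],2)) for d in robot.tip_of(p,'cyl_mid')[:2]])
print([(np.round(d['xyz'],3),round(d['p'],2)) for d in robot.tip_of(p,'sash_handle')[:2]])
q=np.array(o['q'])
for p,az in (([.47,.08,.125],34.4),([.465,.068,.125],30),([.485,.02,.15],12),([.49,-.06,.17],-15),([.475,-.12,.17],-35),([.4516,-.195,.17],-50),([.4516,-.195,.1],-50)):
    q,c=ik(p,rot(az,45,-2),g,q);print(p,az,q,c)
    go(p,rot(az,45,-2))
E
```

```text
12.65 q [-0.3885  0.688   2.3322  2.0364  0.7204 -1.4218] p [0.491  0.0995 0.1245] R [[0.582, 0.571, 0.58], [0.408, -0.821, 0.4], [0.704, 0.004, -0.71]] F [-0.6662 -0.8257 -6.323 ] 0.013522307316122981 45.00253915786743
[-0.1411 -0.0091  0.1224]
[(array([0.494, 0.098, 0.06 ]), 0.66), (array([ 0.493, -0.188, -0.001]), 0.51)]
[(array([0.572, 0.171, 0.262]), 0.84)]
[0.47, 0.08, 0.125] 34.4 [-0.486   0.6985  2.3927  2.0091  0.763  -1.5063] 4.090269838130196e-17
row [-18.7   3.9 -23.1] [-0.1  0.4  0.1] | 30.0 0.0
[0.465, 0.068, 0.125] 30 [-0.5051  0.713   2.4312  2.1151  0.7867 -1.5739] 1.666073074303851e-16
row [-26.5  10.8 -30.8] [-3.2  0.4  3.2] | 42.0 5.0
[0.485, 0.02, 0.15] 12 [-0.473   0.6176  2.4256  2.3894  0.7112 -1.4757] 1.4847283206931052e-29
row [-16.4  61.  -56. ] [-15.9   0.4  16. ] | 84.0 23.0
[0.49, -0.06, 0.17] -15 [-0.4123  0.5365  2.3899  2.9448  0.5733 -1.5117] 1.0542584977900128e-18
row [-31.3 129.  -98.9] [-34.9   0.4  35.1] | 165.0 50.0
[0.475, -0.12, 0.17] -35 [-0.3798  0.5338  2.3506  3.4634  0.5376 -1.6848] 4.6566641277968486e-18
row [ -63.9  169.5 -131. ] [-49.    0.4  49.3] | 224.0 70.0
[0.4516, -0.195, 0.17] -50 [-0.4733  0.5334  2.3119  3.725   0.5226 -1.8003] 9.648909021380052e-31
row [-107.5  217.9 -174. ] [-59.6   0.3  60. ] | 299.0 85.0
[0.4516, -0.195, 0.1] -50 [-0.4733  0.7685  2.3486  3.5508  0.7629 -1.5846] 2.0166192217589606e-26
row [-156.6  217.9 -124.2] [-59.6   0.3  60. ] | 296.0 85.0
```

View pics/side5.png

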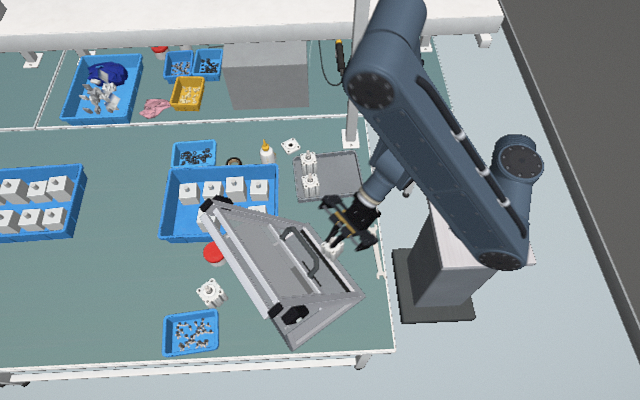

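>>> move_arm(series="-19 4 -23 0 0 0;-26 11 -31 -3 0 3;-21 30 -40 -7 0 7;-18 50 -50 -11 0 11;-18 66 -60 -16 0 16;-20 80 -68 -21 0 21;-24 95 -78 -26 0 26;-27 110 -88 -30 0 30")

```text
time: 13.47
position: [0.4878, -0.0363, 0.1683]
tool_rot: [0.922, -0.063, 0.381, 0.028]
ft_force: [0.2, 0.5, -4.6]
grip_width: 0.0135
grip_force: 45.0
```

```bash
python3 - <<'E'
from h import *
o=log()
for p,az in (([.49,-.06,.17],-15),([.475,-.12,.17],-35),([.4516,-.195,.17],-50)):
    go(p,rot(az,45,-2))
E
```

```text
13.47 q [-0.4214  0.5513  2.4058  2.7926  0.6081 -1.4856] p [ 0.4878 -0.0363  0.1683] R [[0.702, -0.138, 0.699], [-0.096, -0.99, -0.099], [0.706, 0.003, -0.708]] F [ 0.1647  0.5389 -4.5951] 0.01345630236714825 44.9742865562439
row [ 5.  22.9 -0.3] [-4.9  0.1  5.1] | 23.0 7.0
row [ 0.4 83.7 -4.7] [-19.    0.1  19.3] | 84.0 27.0
row [ -8.6 160.7 -13.4] [-29.6   0.   29.9] | 162.0 42.0
```

>>> move_arm(series="5 23 0 -5 0 5;3 43 -1 -10 0 10;2 63 -3 -14 0 14;0 84 -5 -19 0 19;-3 110 -8 -23 0 23;-6 136 -11 -27 0 27;-8 155 -13 -29.6 0 30;-8.6 160.7 -13.4 -29.6 0 30")

```text
time: 14.13
position: [0.453, -0.1949, 0.1729]
tool_rot: [0.836, -0.391, 0.349, 0.161]
ft_force: [-0.0, -0.7, -5.2]
grip_width: 0.013
grip_force: 45.0
```

```bash
python3 - <<'E'
from h import *
o=log()
for c in('side','scene','wrist'):
    p=snap(c,c+'6.png')
    for t in ('cyl_mid','tray','done_a','sash_handle'): print(c,t,[(np.round(d['xyz'],3),round(d['p'],2)) for d in robot.tip_of(p,t)[:3]])
go([.4516,-.195,.1],rot(-50,45,-2))
E
```

```text
14.13 q [-0.4752  0.533   2.3069  3.7198  0.5204 -1.7955] p [ 0.453  -0.1949  0.1729] R [[0.451, -0.766, 0.458], [-0.542, -0.643, -0.541], [0.709, -0.004, -0.705]] F [-0.0225 -0.7018 -5.2008] 0.012958280362334497 44.98666226863861
side cyl_mid []
side tray [(array([ 0.495, -0.192,  0.001]), 0.84)]
side done_a [(array([ 0.564, -0.232,  0.005]), 0.72), (array([ 0.557, -0.142,  0.001]), 0.66)]
side sash_handle [(array([0.572, 0.174, 0.262]), 0.88)]
scene cyl_mid []
scene tray [(array([ 0.498, -0.195, -0.003]), 0.7)]
scene done_a []
scene sash_handle [(array([0.575, 0.175, 0.257]), 0.67)]
wrist cyl_mid []
wrist tray [(array([ 0.559, -0.231, -0.002]), 0.18)]
wrist done_a [(array([ 0.561, -0.233,  0.001]), 0.97)]
wrist sash_handle []
row [-50.7   0.9  49.2] [-0.2 -0.1  0. ] | 71.0 0.0
```

View pics/wrist6.png

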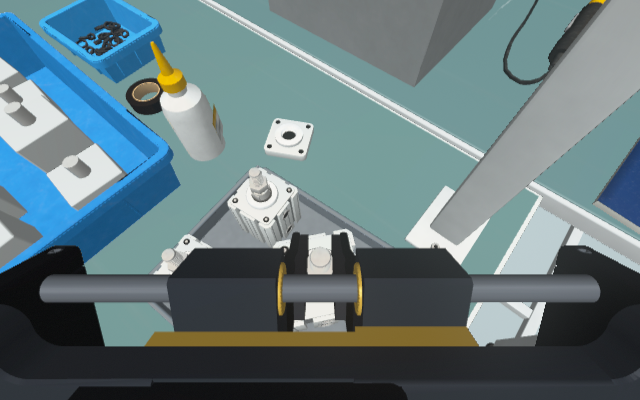

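The wrist view shows the cylinder held between the fingers at (318,265) over the free half of the tray. The nearest finished cylinder is at (265,205) and clear. I'm lowering it now.

>>> move_arm(series="-15 0 15 0 0 0;-30 0 30 0 0 0;-42 0 42 0 0 0;-48 0 48 0 0 0;-51 0 51 0 0 0;-53 0 53 0 0 0;-54 0 54 0 0 0;-54 0 54 0 0 0")

```text
time: 15.55
position: [0.452, -0.1938, 0.0968]
tool_rot: [0.837, -0.389, 0.349, 0.16]
ft_force: [0.7, 0.8, -5.3]
grip_width: 0.0134
grip_force: 45.0
```

```bash
python3 - <<'E'
from h import *
o=log();print(np.array(o['position'])[2]-.0021)
p=snap('wrist','wrist7.png')
E
```

```text
15.55 q [-0.4751  0.7875  2.3481  3.5351  0.7824 -1.5698] p [ 0.452  -0.1938  0.0968] R [[0.454, -0.764, 0.459], [-0.54, -0.645, -0.54], [0.709, -0.003, -0.705]] F [ 0.6634  0.7806 -5.289 ] 0.013367467898783215 44.97772693634033
0.09468323592169174
```

Still carrying the full weight, so I'll lower another 2 mm or so.

>>> move_arm(series="-0.7 0 0.7 0 0 0;-1.4 0 1.4 0 0 0;-1.8 0 1.8 0 0 0;-1.8 0 1.8 0 0 0")

```text
time: 15.93
position: [0.4534, -0.1948, 0.0957]
tool_rot: [0.836, -0.389, 0.351, 0.161]
ft_force: [2.2, -0.4, 3.6]
grip_width: 0.0137
grip_force: 45.0
```

>>> move_arm(series="0 0 0 0 0 0;0 0 0 0 0 0;0 0 0 0 0 0;0 0 0 0 0 0;0 0 0 0 0 0;0 0 0 0 0 0", jaw=0.5)

```text
time: 16.43
position: [0.4512, -0.1934, 0.0935]
tool_rot: [0.838, -0.39, 0.347, 0.16]
ft_force: [-0.2, 0.2, 0.0]
grip_width: 0.0413
grip_force: 0.0
```

>>> move_arm(series="0 0 -25 0 0 0;0 0 -50 0 0 0;0 0 -75 0 0 0;0 0 -100 0 0 0;0 0 -125 0 0 0;0 0 -140 0 0 0;0 0 -140 0 0 0")

```text
time: 17.02
position: [0.3926, -0.1161, 0.1973]
tool_rot: [0.837, -0.39, 0.348, 0.16]
ft_force: [0.4, 0.1, 0.6]
grip_width: 0.0437
grip_force: 0.0
```

```bash
python3 - <<'E'
from h import *
g=fit();o=log()
for c in('side','scene','wrist'):
    p=snap(c,c+'8.png')
    for t in ('cyl_mid','tray','sash_handle'): print(c,t,[(np.round(d['xyz'],3),round(d['p'],2)) for d in robot.tip_of(p,t)[:3]])
H=np.array([.573,.174,.264]);q=np.array(o['q'])
for phi in(32,40):
  r=rot(34.4,phi,1);z=r.as_matrix()[:,2]
  for P in (H-.16*z,H-.1*z,H,H-.2*B.apply([.5,0,.866])):
    q,c=ik(P,r,g,q);print(phi,P,q,c)
r=rot(34.4,32,1);z=r.as_matrix()[:,2];go(H-.16*z,r)
E
```

```text
17.02 q [-0.2922  0.4439  2.4428  3.9109  0.5863 -1.8168] p [ 0.3926 -0.1161  0.1973] R [[0.454, -0.764, 0.459], [-0.541, -0.645, -0.54], [0.708, -0.003, -0.706]] F [0.4395 0.1474 0.6116] 0.04366078945694708 0.0
side cyl_mid [(array([ 0.458, -0.202,  0.031]), 0.85)]
side tray [(array([ 0.494, -0.192,  0.001]), 0.74), (array([ 0.7  , -0.256,  0.003]), 0.7)]
side sash_handle [(array([0.57 , 0.171, 0.263]), 0.82), (array([ 0.356,  0.097, -0.001]), 0.43), (array([ 0.553, -0.143, -0.   ]), 0.21)]
scene cyl_mid [(array([ 0.454, -0.201,  0.035]), 0.5)]
scene tray [(array([ 0.494, -0.195,  0.   ]), 0.95), (array([0.514, 0.128, 0.023]), 0.37)]
scene sash_handle [(array([0.575, 0.173, 0.265]), 0.85)]
wrist cyl_mid [(array([ 0.456, -0.198,  0.035]), 0.69)]
wrist tray [(array([ 0.496, -0.19 , -0.004]), 0.82)]
wrist sash_handle []
32 [0.503  0.1261 0.3997] [-0.1901  0.0328  1.8219  0.4879  0.933  -1.0145] 1.2152182505952682e-25
32 [0.5293 0.1441 0.3488] [-0.1321  0.1405  1.8527  0.5249  0.7855 -1.0402] 3.4243034411205053e-31
32 [0.573 0.174 0.264] [-0.0511  0.3345  1.8652  0.633   0.5742 -1.1262] 4.552330881599468e-22
32 [0.4905 0.1175 0.0908] [-0.2209  0.6518  2.2242  1.8844  0.4201 -2.6511] 4.910776640832047e-20
40 [0.4881 0.1159 0.3866] [-0.301   0.0001  1.9661  0.7389  0.8457 -1.3127] 3.1066212967938308e-30
40 [0.52   0.1377 0.3406] [-0.2139  0.1251  1.9796  0.8215  0.6925 -1.3729] 8.612415992066115e-27
40 [0.573 0.174 0.264] [-0.0984  0.3382  1.9589  1.0344  0.5019 -1.5468] 5.507629073800198e-20
40 [0.4905 0.1175 0.0908] [-0.2906  0.6957  2.2699  2.0095  0.5855 -2.85  ] 0.0007732127224656176
row [  64.5 -239.7 -228.8] [  58.3   39.  -147. ] | 338.0 163.0
```

View pics/wrist8.png

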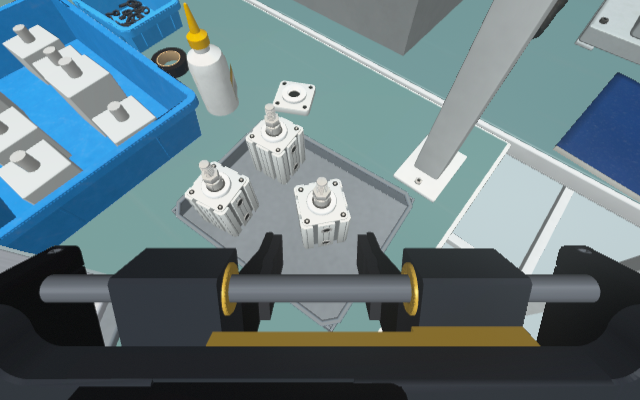

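The wrist view shows all three cylinders upright in the tray, with the new one at (322,210). The sash is still up, so I'm going back to the handle.

```bash
python3 - <<'E'
from h import *
g=fit();o=robot.get_obs();q=np.array(o['q'])
H=np.array([.573,.173,.264])
for P,az,phi,h in (([.42,-.08,.28],-30,35,-2),([.43,-.03,.34],0,30,-2),([.45,.03,.38],20,30,-2),([.47,.08,.40],34,30,-2)):
    r=rot(az,phi,h);q,c=ik(P,r,g,q);print(P,q,c);go(P,r)
r=rot(34.4,32,1);P=H-.14*r.as_matrix()[:,2];q,c=ik(P,r,g,q);print(P,q,c);go(P,r)
E
```

```text
[0.42, -0.08, 0.28] [-0.4035  0.066   2.2349 -0.2897  0.243   1.951 ] 3.3242547528160222e-18
row [ 53.  -44.6 -71.2] [ 12.9  -9.7 -15.3] | 99.0 22.0
[0.43, -0.03, 0.34] [-0.4994 -0.0632  2.0834  0.386   0.6895  0.8256] 1.0045229292748488e-30
row [  73.3  -83.9 -135.8] [ 30.5 -13.9 -39.8] | 176.0 52.0
[0.45, 0.03, 0.38] [-0.4191 -0.0667  1.9613  0.457   0.9066  0.5798] 5.9430051156650466e-21
row [  78.4 -137.5 -187.2] [ 42.6 -12.9 -55.7] | 245.0 71.0
[0.47, 0.08, 0.4] [-0.3218 -0.024   1.8634  0.4839  1.0197  0.4576] 2.01109697394047e-29
row [  74.7 -184.9 -219.1] [ 51.2 -12.1 -66.8] | 296.0 85.0
[0.5118 0.1311 0.3827] [-0.1725  0.0675  1.8343  0.4991  0.8836 -1.024 ] 4.2285918332191846e-23
row [  53.8 -249.6 -215.5] [  58.3   39.  -147. ] | 334.0 163.0
```

```bash
python3 - <<'E'
from h import *
g=fit();o=robot.get_obs();q=np.array(o['q'])
H=np.array([.573,.173,.264])
for P,az,phi,h in (([.43,-.11,.24],-42,45,-2),([.45,-.08,.26],-30,45,-2),([.47,-.04,.28],-10,45,-2),([.47,.01,.29],10,45,-2),([.46,.05,.3],28,45,-2),([.46,.07,.32],34.4,45,-2)):
    r=rot(az,phi,h);q,c=ik(P,r,g,q);print(P,q,round(c,6));go(P,r)
E
```

```text
[0.43, -0.11, 0.24] [-0.3156  0.2801  2.3425  4.079   0.3637 -2.1717] 0.0
row [ 45.  -33.3 -22.2] [ 5.7  0.2 -5.6] | 60.0 8.0
[0.45, -0.08, 0.26] [-0.3375  0.2094  2.3249  3.8055  0.2139 -2.0912] 0.0
row [ 52.1 -67.5 -43.4] [ 14.1   0.2 -14.1] | 96.0 20.0
[0.47, -0.04, 0.28] [-0.4406  0.1418  2.3036  1.9313  0.2    -0.5575] 0.0
row [  53.8 -107.9  -69.9] [ 28.2   0.2 -28.3] | 139.0 40.0
[0.47, 0.01, 0.29] [-0.5137  0.1147  2.2846  1.4042  0.4728 -0.34  ] 0.0
row [  34.1 -139.6 -103.6] [ 42.4   0.1 -42.5] | 177.0 60.0
[0.46, 0.05, 0.3] [-0.5595  0.1079  2.241   1.1752  0.7262 -0.3779] 0.0
row [  15.4 -157.4 -136.4] [ 55.1   0.1 -55.2] | 209.0 78.0
[0.46, 0.07, 0.32] [-0.5347  0.0782  2.1849  1.0664  0.8216 -0.3074] 0.0
row [  18.8 -170.2 -161.2] [ 59.6   0.1 -59.7] | 235.0 84.0
```

>>> move_arm(series="45 -33 -22 6 0 -6;50 -55 -35 10 0 -10;52 -68 -43 14 0 -14;53 -88 -56 19 0 -19;53 -98 -62 24 0 -24;54 -108 -70 28 0 -28;54 -108 -70 28 0 -28;54 -108 -70 28 0 -28")

```text
time: 18.28
position: [0.4689, -0.0482, 0.281]
tool_rot: [0.906, -0.154, 0.389, 0.058]
ft_force: [-0.5, -0.1, 0.5]
grip_width: 0.0433
grip_force: 0.0
```

```bash
python3 - <<'E'
from h import *
log()
for P,az,phi,h in (([.47,.01,.29],10,45,-2),([.46,.05,.3],28,45,-2),([.46,.07,.32],34.4,45,-2)): go(P,rot(az,phi,h))
H=np.array([.573,.173,.264]);r=rot(34.4,32,1);go(H-.14*r.as_matrix()[:,2],r)
E
```

```text
18.28 q [-0.36    0.1644  2.3046  2.9085  0.1392 -1.3488] p [ 0.4689 -0.0482  0.281 ] R [[0.65, -0.325, 0.688], [-0.235, -0.946, -0.225], [0.723, -0.016, -0.691]] F [-0.5257 -0.1237  0.4636] 0.04331315933794707 0.0
row [ -6.2 -54.5 -21.3] [ 20.1  -1.5 -20.9] | 59.0 29.0
row [-14.6 -88.7 -43.8] [ 33.   -1.6 -33.4] | 100.0 47.0
row [  -4.7 -107.8  -62. ] [ 37.6  -1.6 -37.9] | 124.0 53.0
row [  60.5 -183.8  -83.5] [  40.7   16.9 -128.3] | 211.0 136.0
```

>>> move_arm(series="0 -10 0 5 0 -5;-3 -20 -7 10 0 -10;-5 -35 -14 14 -1 -14;-6 -54 -21 20 -1.5 -21;-10 -70 -32 26 -1.5 -27;-14 -88 -43 33 -1.6 -33;-5 -108 -62 37.6 -1.6 -38;-5 -108 -62 37.6 -1.6 -38")

```text
time: 18.95
position: [0.4611, 0.0626, 0.3177]
tool_rot: [0.915, 0.055, 0.399, -0.028]
ft_force: [0.5, 0.3, 0.1]
grip_width: 0.0434
grip_force: 0.0
```

```bash
python3 - <<'E'
from h import *
log()
H=np.array([.573,.173,.264]);r=rot(34.4,32,1);go(H-.14*r.as_matrix()[:,2],r)
E
```

```text
18.95 q [-0.306   0.0422  2.2826  1.4424  0.317  -0.1614] p [0.4611 0.0626 0.3177] R [[0.675, 0.122, 0.728], [0.078, -0.992, 0.094], [0.734, -0.007, -0.68]] F [0.5102 0.2705 0.074 ] 0.04343869987086224 0.0
row [ 88.1 -61.5  -3.6] [  26.6    1.8 -110. ] | 108.0 113.0
```

>>> move_arm(series="20 -10 0 2 0 -7;40 -20 0 4 0 -14;60 -35 -2 6 0 -21;88 -61 -4 27 2 -110;88 -61 -4 27 2 -110;88 -61 -4 27 2 -110;88 -61 -4 27 2 -110;88 -61 -4 27 2 -110")

```text
time: 19.62
position: [0.5107, 0.1283, 0.3854]
tool_rot: [0.773, 0.517, 0.363, 0.053]
ft_force: [-0.5, -0.3, -0.8]
grip_width: 0.0439
grip_force: 0.0
```

```bash
python3 - <<'E'
from h import *
log()
H=np.array([.573,.173,.264]);r=rot(34.4,32,1);go(H-.14*r.as_matrix()[:,2],r)
E
```

```text
19.62 q [-0.2001  0.0238  1.9853  0.762   0.6363 -0.3205] p [0.5107 0.1283 0.3854] R [[0.201, 0.761, 0.616], [0.838, -0.46, 0.294], [0.507, 0.458, -0.731]] F [-0.4847 -0.2609 -0.7893] 0.04394143884965863 0.0
row [ 1.5 -1.1  0.5] [ 12.8   0.5 -54.8] | 2.0 56.0
```

>>> move_arm(series="1.5 -1 0.5 12.8 0.5 -54.8;1.5 -1 0.5 12.8 0.5 -54.8;1.5 -1 0.5 12.8 0.5 -54.8;1.5 -1 0.5 12.8 0.5 -54.8;1.5 -1 0.5 12.8 0.5 -54.8;1.5 -1 0.5 12.8 0.5 -54.8;1.5 -1 0.5 12.8 0.5 -54.8;1.5 -1 0.5 12.8 0.5 -54.8")

```text
time: 20.28
position: [0.5109, 0.1294, 0.3853]
tool_rot: [0.449, 0.85, 0.243, 0.129]
ft_force: [-0.1, -0.4, -0.1]
grip_width: 0.0436
grip_force: 0.0
```

```bash
python3 - <<'E'
from h import *
log()
L=[]
for c in('wrist','side','scene'):
    for d in robot.tip_of(snap(c),'sash_handle')[:1]: L.append(d['xyz']);print(c,np.round(d['xyz'],3))
# handle grip position known from when it was released (TCP .5685 .1741 .2711)
r=rot(34.4,32,1);z=r.as_matrix()[:,2];H=np.array([.570,.172,.270])+.003*z;print(H);go(H,r);go(np.mean(L,0),r)
E
```

```text
20.28 q [-0.1734  0.0679  1.8333  0.4978  0.8841 -1.0218] p [0.5109 0.1294 0.3853] R [[-0.563, 0.701, 0.437], [0.826, 0.478, 0.298], [0.0, 0.529, -0.848]] F [-0.0982 -0.4069 -0.1222] 0.043592158754828324 0.0
wrist [0.575 0.174 0.263]
side [0.573 0.171 0.266]
scene [0.572 0.172 0.261]
[0.5713 0.1729 0.2675]
row [  1.6   0.3 136.4] [ 0.1  0.1 -0.5] | 136.0 1.0
row [ -0.2  -0.7 140.7] [ 0.1  0.1 -0.5] | 141.0 1.0
```

>>> move_arm(series="0 0 35 0 0 0;0 0 70 0 0 0;0 0 100 0 0 0;0 0 122 0 0 0;0 0 138 0 0 0;0 0 138 0 0 0;0 0 138 0 0 0")

```text
time: 21.17
position: [0.5715, 0.1709, 0.2682]
tool_rot: [0.452, 0.848, 0.244, 0.128]
ft_force: [-0.1, -0.8, 0.2]
grip_width: 0.0439
grip_force: 0.0
```

>>> move_arm(series="0 0 0 0 0 0;0 0 0 0 0 0;0 0 0 0 0 0;0 0 0 0 0 0;0 0 0 0 0 0;0 0 0 0 0 0;0 0 0 0 0 0;0 0 0 0 0 0", jaw=0, newtons=40)

```text
time: 21.83
position: [0.5713, 0.1702, 0.269]
tool_rot: [0.451, 0.849, 0.244, 0.129]
ft_force: [-4.4, -4.3, 2.1]
grip_width: 0.0116
grip_force: 40.0
```

```bash
python3 - <<'E'
from h import *
o=log()
d=np.array(o['position'])-[.4832,.114,.0899]; print('up slope',d@B.apply([.5,0,.866]), 'dev',B.inv().apply(d))
print('slope in tool/m',R.from_quat(o['tool_rot']).inv().apply(B.apply([.5,0,.8660])))
E
```

```text
21.83 q [-0.0568  0.3289  1.8657  0.6304  0.5787 -1.1205] p [0.5713 0.1702 0.269 ] R [[-0.559, 0.703, 0.439], [0.829, 0.473, 0.298], [0.002, 0.531, -0.848]] F [-4.3519 -4.2797  2.142 ] 0.011574766471183856 39.97437357902527
up slope 0.2073408334847272 dev [ 0.1044 -0.0034  0.1791]
slope in tool/m [ 0.0048  0.8833 -0.4687]
```

>>> move_arm(series="0 -9 5 0 0 0;0 -18 10 0 0 0;0 -30 16 0 0 0;0 -43 23 0 0 0;0 -57 30 0 0 0;0 -71 38 0 0 0;0 -84 45 0 0 0;0 -97 51.5 0 0 0")

```text
time: 22.5
position: [0.5249, 0.1399, 0.1732]
tool_rot: [0.452, 0.849, 0.244, 0.129]
ft_force: [-0.5, 2.0, -1.7]
grip_width: 0.0117
grip_force: 40.0
```

```bash
python3 - <<'E'
from h import *
o=log()
d=np.array(o['position'])-[.4832,.114,.0899]; print('up slope',d@B.apply([.5,0,.866]), 'dev',B.inv().apply(d))
print('to go',R.from_quat(o['tool_rot']).inv().apply(-d)*1000)
E
```

```text
22.5 q [-0.1405  0.4603  2.0796  1.1579  0.3997 -1.7789] p [0.5249 0.1399 0.1732] R [[-0.559, 0.704, 0.439], [0.829, 0.473, 0.298], [0.002, 0.53, -0.848]] F [-0.5153  1.9521 -1.7016] 0.011715042328276578 39.97366011142731
up slope 0.09662854289837595 dev [ 0.0491 -0.0022  0.0833]
to go [  1.6385 -85.7535  44.5705]
```

>>> move_arm(series="0 -12 6 0 0 0;0 -25 13 0 0 0;0 -38 20 0 0 0;1 -50 26 0 0 0;1 -61 32 0 0 0;1 -70 37 0 0 0;1.5 -78 41 0 0 0;1.5 -82 43 0 0 0")

```text
time: 23.17
position: [0.486, 0.1145, 0.0925]
tool_rot: [0.453, 0.848, 0.243, 0.128]
ft_force: [-1.4, -2.7, 0.2]
grip_width: 0.0115
grip_force: 40.0
```

```bash
python3 - <<'E'
from h import *
o=log()
d=np.array(o['position'])-[.4832,.114,.0899]; print('up slope',d@B.apply([.5,0,.866]), 'dev',B.inv().apply(d))
print('to go',R.from_quat(o['tool_rot']).inv().apply(-d)*1000)
E
```

```text
23.17 q [-0.2261  0.6535  2.2331  1.9046  0.4215 -2.6689] p [0.486  0.1145 0.0925] R [[-0.557, 0.706, 0.437], [0.83, 0.472, 0.296], [0.002, 0.528, -0.849]] F [-1.4474 -2.7402  0.1965] 0.01153110350346005 39.9697208404541
up slope 0.0035722302911725245 dev [ 0.0026 -0.0011  0.0026]
to go [ 1.08   -3.5907  0.8756]
```

>>> move_arm(series="0 -1.5 0.8 0 0 0;0 -3 1.6 0 0 0;0 -4 2.1 0 0 0;0 -4 2.1 0 0 0")

```text
time: 23.5
position: [0.4848, 0.1138, 0.09]
tool_rot: [0.452, 0.848, 0.244, 0.129]
ft_force: [-4.1, -4.3, 1.6]
grip_width: 0.0117
grip_force: 40.0
```

```bash
python3 - <<'E'
from h import *
log()
for c in('side','wrist'):
    for t in('sash_handle','sill'):
        print(c,t,[(np.round(d['xyz'],3),round(d['p'],2)) for d in robot.tip_of(snap(c,c+'9.png'),t)[:1]])
E
```

```text
23.5 q [-0.2302  0.6621  2.2391  1.9338  0.4296 -2.7058] p [0.4848 0.1138 0.09  ] R [[-0.558, 0.704, 0.439], [0.83, 0.472, 0.297], [0.001, 0.53, -0.848]] F [-4.057  -4.2874  1.621 ] 0.011683714307219378 39.97148394584656
side sash_handle [(array([0.484, 0.117, 0.086]), 0.87)]
side sill [(array([0.515, 0.129, 0.028]), 0.59)]
wrist sash_handle [(array([0.485, 0.119, 0.084]), 0.79)]
wrist sill [(array([0.512, 0.13 , 0.018]), 0.7)]
```

>>> move_arm(series="0 -1.8 1 0 0 0;0 -3.5 1.9 0 0 0;0 -3.5 1.9 0 0 0;0 -3.5 1.9 0 0 0")

```text
time: 24.23
position: [0.4848, 0.1138, 0.0897]
tool_rot: [0.451, 0.847, 0.248, 0.132]
ft_force: [-7.8, -6.2, 23.0]
grip_width: 0.0115
grip_force: 40.0
```

On the stop: the tool didn't move and the upward force is 23 N. I'll ease off, open and back away.

>>> move_arm(series="0 1.7 -0.9 0 0 0;0 3 -1.5 0 0 0;0 3 -1.5 0 0 0")

```text
time: 24.48
position: [0.4848, 0.1138, 0.0899]
tool_rot: [0.452, 0.848, 0.244, 0.13]
ft_force: [-5.7, -5.9, 7.8]
grip_width: 0.0119
grip_force: 40.0
```

>>> move_arm(series="0 0 0 0 0 0;0 0 0 0 0 0;0 0 0 0 0 0;0 0 0 0 0 0;0 0 0 0 0 0;0 0 0 0 0 0", jaw=0.5)

```text
time: 24.98
position: [0.4852, 0.1145, 0.0893]
tool_rot: [0.451, 0.848, 0.245, 0.129]
ft_force: [-0.9, 0.8, 0.0]
grip_width: 0.0408
grip_force: 0.0
```

>>> move_arm(series="0 0 -25 0 0 0;0 0 -50 0 0 0;0 0 -75 0 0 0;0 0 -100 0 0 0;0 0 -120 0 0 0;0 0 -120 0 0 0;0 0 -120 0 0 0")

```text
time: 25.57
position: [0.4326, 0.0781, 0.1918]
tool_rot: [0.451, 0.848, 0.245, 0.13]
ft_force: [-0.5, 0.1, 0.0]
grip_width: 0.0436
grip_force: 0.0
```

```bash
python3 - <<'E'
from h import *
log()
for c in('side','scene','wrist'):
    p=snap(c,c+'10.png')
    for t in('sash_handle','cyl_mid','tray','spanner','oil_bottle'):
        print(c,t,[(np.round(d['xyz'],3),round(d['p'],2)) for d in robot.tip_of(p,t)[:2]])
E
```

```text
25.57 q [-0.39    0.3372  2.2935  1.2337  0.4893 -2.0961] p [0.4326 0.0781 0.1918] R [[-0.559, 0.702, 0.442], [0.829, 0.473, 0.298], [-0.0, 0.533, -0.846]] F [-0.4843  0.0883  0.0289] 0.04362939767972944 0.0
side sash_handle [(array([0.484, 0.113, 0.083]), 0.98)]
side cyl_mid [(array([ 0.457, -0.201,  0.032]), 0.74)]
side tray [(array([ 0.495, -0.192,  0.002]), 0.86), (array([0.356, 0.097, 0.002]), 0.46)]
side spanner [(array([0.354, 0.096, 0.005]), 0.85), (array([ 0.457, -0.2  ,  0.033]), 0.54)]
side oil_bottle [(array([ 0.701, -0.254,  0.002]), 0.48)]
scene sash_handle [(array([0.486, 0.117, 0.08 ]), 0.96), (array([0.516, 0.131, 0.024]), 0.58)]
scene cyl_mid [(array([ 0.497, -0.195, -0.002]), 0.23)]
scene tray [(array([ 0.497, -0.196, -0.002]), 0.59), (array([0.515, 0.131, 0.023]), 0.38)]
scene spanner [(array([ 0.456, -0.202,  0.036]), 0.72)]
scene oil_bottle []
wrist sash_handle [(array([0.488, 0.119, 0.085]), 0.57)]
wrist cyl_mid []
wrist tray []
wrist spanner [(array([0.354, 0.094, 0.   ]), 0.71)]
wrist oil_bottle []
```

View pics/side10.png

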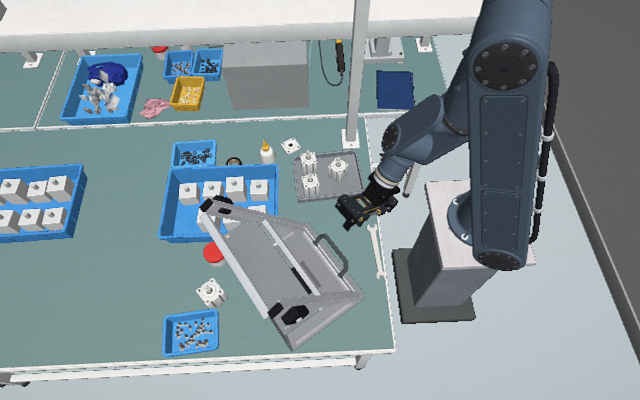

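The side view shows the sash shut (handle bar at (330,255), as at the start). The three cylinders stand in the tray, the new one at (338,168), and the arm is clear of everything. I'm handing in.

```bash
python3 -c "
from rig import robot
print(robot.hand_in())"
```

```text
the job is handed in; nothing more can be done
None
```

I handed the job in at about 26 s on the robot's clock: the cylinder stands upright in the tray with the two finished ones, the sash is guided shut, and the last pictures show the tray, spanner and bottle where they started. The hand-in gave no verdict, and backing away from the tray joint 3 read 2.443 rad, just past its 2.44 limit.

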